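# Lock the drilling template on the fixture board

## Robot

A 6-joint arm with a two-finger parallel gripper is mounted at the origin on a cart in front of the work surface, level with it; the furniture and walls round the work are solid. World frame = base frame: x ahead of the robot, y to its left, z up, the work surface at z = 0. Lengths are in mm, angles in degrees, forces in N, time in s.
With the tool pointing down it reaches from about 300 to 850 mm from the base axis. Payload 4.2 kg.
Tool frame: the origin (TCP) lies on the centre line of the jaws, within the pads' length; the fingertips stand 14 mm ahead of it and the grasp point (between the pads) lies 5 mm behind it (env.finger_overhang is the z of the fingertips in the tool frame, in mm); z points along the fingers, y is the line along which they close (so a half turn about z gives the same grasp; the last joint's range is limited). The gripper opens to 91 mm and grips with 3 to 60 N. Pads are 32 mm wide; open, the fingers measure 118 mm over their backs; the gripper's body (76 mm by 178 mm) begins 60 mm behind the grasp point.
Start: joints at [68.87, 18.312, 89.639, -0, 72.044, -1.146], TCP at [196.52, 540.39, 227.976] pointing down, gripper open.
Joint ranges: [-177.97, 177.97], [-48.28, 115.42], [12.27, 149.76], [-77.06, 257.06], [2.81, 150.46], [-146.56, 146.56]. Speed limits (degrees/s): [147.25, 147.25, 180, 180, 180, 180].

## Interface

Orientations are given as [roll, pitch, yaw] about the fixed x, y, z axes, in that order (R = Rz(yaw) Ry(pitch) Rx(roll)).
In Python, from workcell import sensors, viewer, env gives the robot as it stands. The module is installed in compiled form; this text tells all that it offers.
- The arm moves only by the tool step_arm, never from a script. Its argument "plan" is one flat list of numbers, 6 for each row, row after row: the shift along the tool's x, y, z in cm, then the turn, a rotation vector about the tool's x, y, z in rad. In form: [x, y, z, wx, wy, wz, x, y, z, wx, wy, wz, ...]. A call has 1 to 5 rows; each row shifts and turns the commanded pose from where the row before left it, along the tool's axes as they then stand; what a row does not reach is not made up. A row lasts 1/12 s, in which the tool goes at most 41.7 mm and 7.16 degrees, less where a joint would pass 70% of its speed; a pose out of reach is approached as far as the arm can. A call is refused whole if a number of a shift passes 4.17 or a number of a turn 0.125, either way. A call with a gripper value outside its range is refused whole. "hand" is the finger opening in cm, from 0 to 9.12, set as the call begins (left out, the last holds). The fingers move at their own pace and stop on an object; "newtons" is the grip in N (left out, the last holds). Time passes only in rows, so rows that do not move let the fingers close. It gives the time, the measured TCP pose, the force, the opening and the grip force at its end, in the units of the state.
- sensors.state(): the state, without advancing time (a new reading comes with each control period).
- viewer.grab_frame(name): name is "side" or "top" or "wrist"; returns a dict with "img" (384x512x3 uint8, red, green, blue), "fx", "fy", "cx", "cy" (pixels), "position" and "attitude" of the camera in the world. Camera axes: x right, y down, z forward; pixel columns grow to the right and rows downward; lengths in mm; the calibration is good to about 2 mm. A picture is of the moment at which its call begins. There is no depth.
- env.job_done(): hands the job in; it is judged then, once.
Trained networks look in a picture, given as the dict that the camera call returned (one of the last four; its "shot" number tells which), for a name from the list of things; names that differ only in an ending like _2 or _b are one class to them, and where a whole thing is asked for, a point or a joint stands for the part that bears it (a point fixed in the world has none). Each returns a list of dicts, best first, with "score" (0 to 1); they miss things now and then, are a little off and sometimes report something else, mostly with a low value. They report only what shows in the picture. A call takes as long as a camera call. They do not tell look-alikes from the thing itself.
- viewer.boxes_of(name, picture): "location" ([column, row] in pixels, amid what is visible of it).
- viewer.pinpoint(name, picture): "location" ([column, row] in pixels: a listed point, or the origin of a listed thing).
The state is a dict: "time_s": time; "qpos": joint angles; "qvel": joint speeds; "effort": joint torques, N m; "ee_pos": TCP position; "ee_rot": TCP orientation; "force": force on the tool from outside, world axes, zero at the start; "torque": the same for the moment, N m; "gripper_width": finger opening in mm; "gripper_force": force on a finger pad.
Only numpy, scipy, OpenCV 4.12 (cv2) and the standard library are available. Lean on these libraries where they do the work, as an engineer would, in place of code of your own. Each camera call takes 0.05 s, during which the arm holds its last target. There are 200 camera calls.

## Task

Pick up the yellow drilling template by its black bridge handle and gently press the large end of its keyhole over the brass head of the loose bolt on the sloping grey fixture board, wherever along its slot the bolt now stands, until the template lies flat on the board. Then slide it down the slope, without forcing it, until the bolt has come down to the lower end of its slot and the template is locked fully home; let go and leave it lying flat and straight. Do not push the bolt down beforehand, and leave the jars, spanner and side cutters where they are.

Things in the scene. Friction and masses are not known exactly. Their poses are not given: they have to be found in the camera images.
- plate: Loose yellow drilling template, plate 130 (x) x 100 (y) x 4 mm, 0.2 to 0.4 kg, flat on the bench at the start. Origin: centre of its underside; z out of its top (handle side); x along the keyhole, from large end to narrow slot
- keyhole (a point): Centre of the keyhole's large round end, on the template's underside, 8 mm from its origin toward its +x, y = 0. Hole 20 mm in diameter; from it a slot 11 mm wide, on y = 0, runs toward +x and ends 29.5 mm from this point
- handle (a point): Middle of the black bridge handle's bar, at x = 20, y = 0, z = 38 mm in the template's frame, over the keyhole. Bar 14 mm thick along x, 78 mm long along y, 16 mm high; its legs at y = +-34 mm leave 58 mm between them, 26 mm under the bar. Grip it across x
- face: Fixed sloping grey face of the fixture board, 205 (x) x 160 (y) mm, 30 degrees to the bench. z: outward normal; x: straight up the slope, roughly away from the robot; y across. Origin on the surface where the template's origin must end: with the template home the two frames coincide. Template and board or bolt must never press together with more than 50 N
- slot_low (a point): On the face, y = 0, x = 33.5 mm: where the bolt's axis is when at the lower end of its T-slot, which runs 58 mm up the slope. The bolt slides only along it, stiffly (about 9 N), and stays put. At the start it stands 12 to 46 mm above this point; that is not measured: see it or feel for it. Shank 8 mm, head 16 mm in diameter with chamfered rim, head underside 7 mm, top 13 mm off the face
- jar_0: bystander: the amber jar nearest the tool chest in the front of the jar group, 46 mm in diameter, 68 mm high, origin under its centre; to be left alone
- spanner: bystander: steel spanner 188 mm long lying on the bench, origin under its centre; to be left alone
- side_cutters: bystander: orange-handled side cutters, 139 x 69 mm, lying on the bench, origin under its centre; to be left alone
There are look-alikes about, which are no part of the job. Of the things that look like the plate, the largest one is meant.

How it is judged (in metres and radians):
On the way:
1. the template lies on the board with the bolt's head through the large hole, the bolt still up the slot (z of plate in the frame of face between -0.003 and 0.0035 m and x of plate in the frame of face between 0.03 and 0.078 m and y of plate in the frame of face between -0.006 and 0.006 m and angle between the z axis of plate and the z axis of face, either way round below 0.06 rad), for 0.05 s.
At the end, for the whole second after the job is handed in: The template rests released on the board, its origin within 4 mm of home along the slope, 5 mm across it and 2.5 mm in height, lying flat within 0.05 rad and straight within 0.12 rad: the bolt is at the lower end of its slot, locked in the narrow end of the keyhole (x of plate in the frame of face between -0.004 and 0.004 m and y of plate in the frame of face between -0.005 and 0.005 m and z of plate in the frame of face between -0.0025 and 0.0025 m and angle between the z axis of plate and the z axis of face, either way round below 0.05 rad and angle between the x axis of plate and the x axis of face, either way round below 0.12 rad and linear speed of plate below 0.01 m/s); the robot touches nothing.
It fails at once if the template is pressed against the board or its bolt with more than 50 N (contact force between plate and face above 50 N).
It fails at once if a bystander (jar, spanner or side cutters) is moved by more than 3 cm (distance of any of jar_0, spanner, side_cutters from where it was at the start of the episode above 0.03 m).
It also fails if it takes over 51 s, if anything falls off the work surface, if the arm or the gripper's body presses on something with over 40 N, if the wrist force passes 120 N, or if a joint passes its speed limit or range.

## Working session

There is one attempt and no reset: what is moved stays moved. The work goes in short steps, Python scripts to look and compute and a tool call to move; the robot and the scene stay as the last step left them, time stands still between calls to the robot, and variables do not carry over. Pictures are saved under pics/ and viewed, at most 10 in all, crops included, and the job is handed in when it is done.

Besides the shell and the picture viewer there is one more tool, called after ">>>" by a JSON object that holds its "name" and its "arguments". step_arm: Moves the arm, as the interface text tells. Its arguments: {"type":"object","properties":{"plan":{"type":"array","items":{"type":"number"}},"hand":{"type":"number"},"newtons":{"type":"number"}},"required":["plan"]}

```bash
mkdir -p pics; cat > h.py <<'E'
import numpy as np, cv2
from scipy.spatial.transform import Rotation as R
from workcell import sensors, viewer, env
def Rc(p):
    a=np.array(p["attitude"],float)
    if a.shape==(3,3): return a
    if a.size==4: return R.from_quat(a).as_matrix()
    return R.from_euler('xyz',a,degrees=True).as_matrix()
def ray(p,uv):
    d=Rc(p)@np.array([(uv[0]-p["cx"])/p["fx"],(uv[1]-p["cy"])/p["fy"],1.])
    return np.array(p["position"],float),d/np.linalg.norm(d)
def onz(p,uv,z):
    o,d=ray(p,uv); return o+d*(z-o[2])/d[2]
def tri(rs):
    A=sum(np.eye(3)-np.outer(d,d) for o,d in rs); b=sum((np.eye(3)-np.outer(d,d))@o for o,d in rs)
    X=np.linalg.solve(A,b); return X,[np.linalg.norm((np.eye(3)-np.outer(d,d))@(X-o)) for o,d in rs]
def proj(p,X):
    c=Rc(p).T@(np.array(X,float)-np.array(p["position"],float)); return np.array([p["fx"]*c[0]/c[2]+p["cx"],p["fy"]*c[1]/c[2]+p["cy"]])
def save(p,n,crop=None,k=1):
    im=p["img"][...,::-1]
    if crop: im=im[crop[1]:crop[3],crop[0]:crop[2]]
    cv2.imwrite("pics/"+n,cv2.resize(im,None,fx=k,fy=k,interpolation=cv2.INTER_CUBIC))
E
python3 - <<'E'
from h import *
P={}
print(sensors.state())
for n in("side","top"):
    p=viewer.grab_frame(n);P[n]=p
    print(n,p["position"],p["attitude"],p["fx"],p["cx"],p["cy"])
    for t in("plate","keyhole","handle","face","slot_low","jar_0"):
        f=viewer.boxes_of if 0 else viewer.pinpoint
        print(t,[(np.round(d["location"],1).tolist(),round(d["score"],2)) for d in f(t,p)])
im=np.vstack([P["side"]["img"],P["top"]["img"]])[...,::-1]
cv2.imwrite("pics/a.png",cv2.resize(np.hstack([P["side"]["img"],P["top"]["img"]])[...,::-1],(800,300)))
save(P["top"],"top.png",None,1.5)
save(P["side"],"side.png",None,1.5)
E
```

```text
{'time_s': 0.0, 'qpos': array([ 6.88698529e+01,  1.83519368e+01,  8.97050758e+01,  2.82053799e-04,
        7.20418514e+01, -1.14459062e+00]), 'qvel': array([ 0.09600182, -0.02789963, -0.03851488,  0.03253509,  0.04255356,
        0.00452967]), 'effort': array([ 2.00644143e-03, -4.12451112e+01, -2.31977731e+01,  7.28337374e-02,
        4.57391236e-02, -1.35257110e-04]), 'ee_pos': array([196.34529483, 539.95005909, 227.1262889 ]), 'ee_rot': array([-1.79901161e+02, -2.24296876e-03,  1.60014354e+02]), 'force': array([ 0.44278248, -0.06802451,  0.05494138]), 'torque': array([-0.00654337, -0.03176865, -0.00639079]), 'gripper_force': 0.0, 'gripper_width': 91.24220231295033}
side [ 582.49182786 -892.26740652  584.57107997] [-117.32247931    0.72109396   -0.36677267] 378.0504353497782 255.71270455273728 190.12705678713442
plate [([219.8, 197.1], 0.95), ([253.5, 222.6], 0.7), ([192.6, 176.1], 0.52)]
keyhole [([253.1, 219.7], 0.93), ([190.2, 171.6], 0.76), ([224.8, 198.7], 0.75)]
handle [([249.3, 209.0], 0.9), ([191.6, 167.5], 0.89), ([228.1, 187.5], 0.71)]
face [([238.4, 245.4], 0.78)]
slot_low [([254.2, 238.2], 0.92), ([224.8, 195.5], 0.16)]
jar_0 [([325.6, 216.1], 0.8)]
top [ 432.75733277   98.35956473 1021.30299182] [-171.33498575   -1.29689774  -91.2783791 ] 358.1153745635416 252.8232370429209 191.1110416083767
plate [([265.3, 191.3], 0.91), ([150.7, 275.8], 0.58)]
keyhole [([206.7, 232.1], 0.96), ([255.0, 194.2], 0.9), ([143.3, 273.6], 0.87)]
handle [([210.0, 225.7], 0.96), ([256.3, 198.8], 0.87), ([145.1, 270.5], 0.56)]
face [([208.5, 232.1], 0.72), ([339.9, 204.6], 0.68)]
slot_low [([340.5, 192.1], 0.6)]
jar_0 [([257.1, 125.3], 0.73)]
```

View pics/top.png

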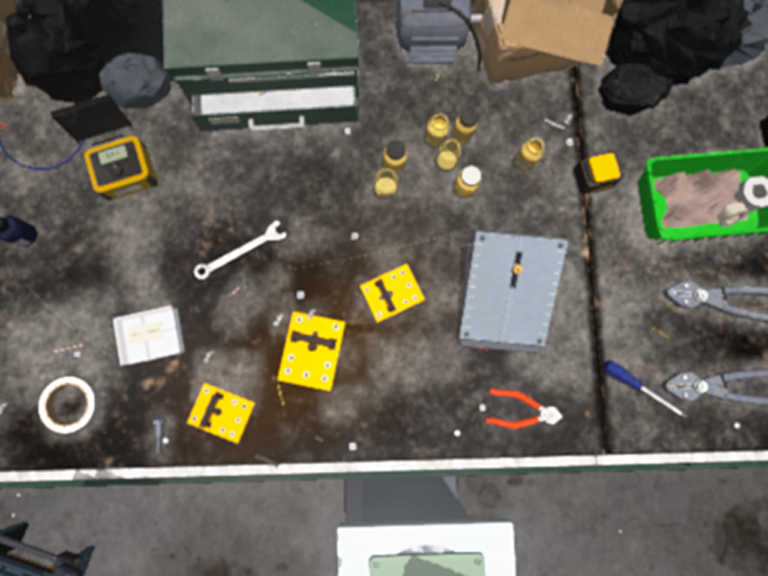

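View pics/side.png

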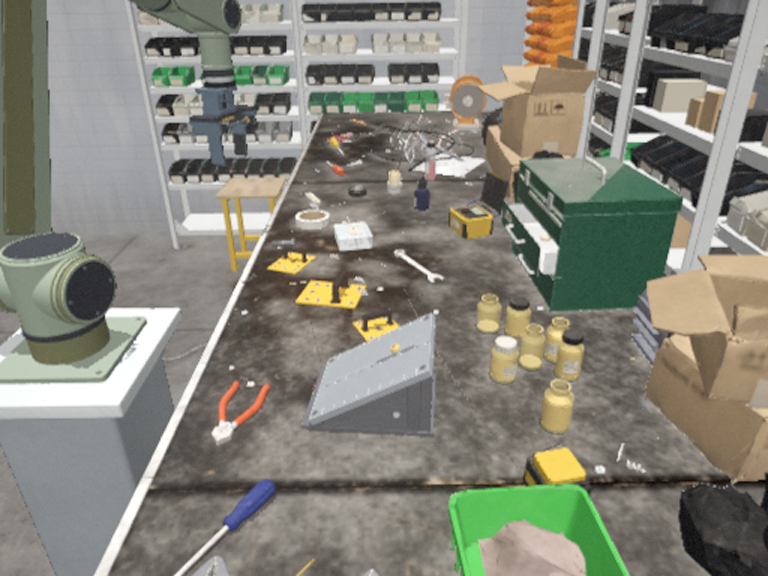

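The yellow templates in the top view (768-px image) are the large one at (312,350) and two smaller ones at (392,292) and (220,412). The largest, (312,350), is the one meant. The board is at about (515,290), with the brass bolt head at (517,268).

```bash
python3 - <<'E'
from h import *
p=viewer.grab_frame("top"); s=viewer.grab_frame("side")
hsv=cv2.cvtColor(p["img"],cv2.COLOR_RGB2HSV)
m=cv2.inRange(hsv,(20,150,110),(35,255,255))
cs=[c for c in cv2.findContours(m,cv2.RETR_EXTERNAL,cv2.CHAIN_APPROX_NONE)[0] if cv2.contourArea(c)>250]
for c in cs:
    r=cv2.minAreaRect(np.array([onz(p,q[0],4)[:2] for q in c],np.float32)); print("rect px",c[:,0].mean(0).round(),"world",np.round(r[0],1),np.round(r[1],1),round(r[2],1))
def g(f,t,p): return [(np.round(d["location"],1).tolist(),round(d["score"],2)) for d in f(t,p)]
print("h",onz(p,[210,225.7],38).round(),"k",onz(p,[206.7,232.1],0).round())
print("bolt",[tri([ray(p,[517/1.5,268/1.5]),ray(s,[395/1.5,347.5/1.5])])])
a=cv2.resize(p["img"][200:265,170:250],(400,325),interpolation=cv2.INTER_CUBIC)
b=cv2.resize(p["img"][145:240,300:385],(400,447),interpolation=cv2.INTER_CUBIC)
c=cv2.resize(s["img"][200:295,195:300],(400,362),interpolation=cv2.INTER_CUBIC)
W=np.zeros((600,800,3),np.uint8); W[:238,:400]=cv2.resize(a,(400,238)) if 0 else a[:238]; W[238:600,:400]=c; W[:447,400:]=b
cv2.imwrite("pics/c.png",W[...,::-1])
E
```

```text
rect px [147. 275.] world [358.6 369.6] [103.9  80.4] 67.4
rect px [207. 233.] world [469.3 202.7] [106.1 135.8] 77.4
rect px [261. 195.] world [576.4  47.9] [ 81. 104.] 24.0
rect px [403. 112.] world [ 820.9 -383.9] [56.1 56.1] 13.4
rect px [ 77. 109.] world [841.1 582.6] [ 96.4 111.7] 18.0
h [489. 192.  38.] k [473. 205.   0.]
bolt [(array([ 599.59292338, -167.31734243,  103.03749138]), [np.float64(1.1012044308200115), np.float64(1.1012044308198505)])]
```

View pics/c.png

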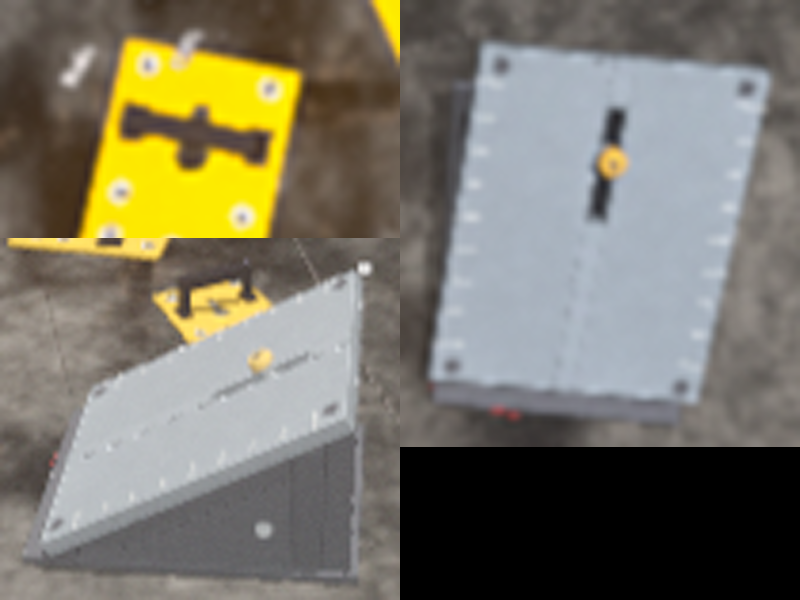

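The chosen plate is the large one, with its handle near top pixel (209,227) and the narrow slot pointing away from the robot. The board's slot runs from top pixel (346,168) down to (342,192), with the bolt head at (345,179). Next I fit the board pose.

```bash
cat > fit.py <<'E'
from h import *
from scipy.optimize import least_squares
p=viewer.grab_frame("top"); s=viewer.grab_frame("side")
def Rf(psi): return (R.from_euler('z',psi)*R.from_euler('y',-30,degrees=True)).as_matrix()
# obs: (cam, px, face-centred x, y, z)  unknown dx,dy offset of slot_low; b bolt pos
T=[[317.6,154.1],[378.6,160.3],[363.1,230.6],[306.4,225.3]]; S=[[289,208.4],[288.7,249.9],[206.8,282.7],[218.1,238.6]]
C=[(102.5,80),(102.5,-80),(-102.5,-80),(-102.5,80)]
def res(v):
    c=v[:3];M=Rf(v[3]);xl,yl,b=v[4:7];r=[]
    f=lambda x,y,z:c+M@[x,y,z]
    for (x,y),t,q in zip(C,T,S): r+=[*(proj(p,f(x,y,0))-t),*(proj(s,f(x,y,0))-q)]
    for q,px in((p,[345,179.4]),(s,[263.2,232.3])): r+=[*(proj(q,f(xl+b,yl,11))-px)]
    for q,px,x in((p,[346.1,167.9],xl+62),(p,[341.9,191.7],xl-4),(s,[278.5,230.2],xl+62),(s,[251.4,243],xl-4)): r+=[*(proj(q,f(x,yl,0))-px)]
    return np.array(r)
o=least_squares(res,[590,-165,60,0,20,0,30],x_scale=[10,10,10,.1,10,10,10],loss='soft_l1')
v=o.x; M=Rf(v[3]); print(v.round(3),np.abs(res(v)).round(1).tolist())
org=v[:3]+M@[v[4]-33.5,v[5],0]
print("origin",org.round(1),"yaw",np.degrees(v[3]).round(2)); print("low edge z",(v[:3]+M@[-102.5,0,0])[2])
np.save("face.npy",np.r_[org,v[3],v[6]])
E
python3 fit.py
```

```text
[ 5.65814e+02 -1.65662e+02  6.89730e+01 -1.02000e-01  1.14010e+01
  3.94000e-01  3.32310e+01] [0.1, 0.5, 0.2, 0.4, 0.0, 0.6, 1.4, 2.2, 0.4, 0.8, 0.5, 1.1, 0.4, 0.1, 1.2, 1.8, 0.0, 0.1, 0.3, 0.4, 0.1, 0.1, 0.2, 0.6, 1.7, 1.3, 0.7, 0.7]
origin [ 546.8 -163.3   57.9] yaw -5.85
low edge z 17.72256800936683
```

```bash
cat >> h.py <<'E'
def plan(tp,tr,n=None,mm=40):
    """rows from the measured pose to TCP target tp (mm), rotation tr (Rotation)"""
    st=sensors.state(); P=np.array(st["ee_pos"]); Q=R.from_euler('xyz',st["ee_rot"],degrees=True)
    w=(Q.inv()*tr).as_rotvec(); D=np.array(tp)-P
    n=n or int(max(1,np.ceil(np.linalg.norm(D)/mm),np.ceil(np.linalg.norm(w)/.12)))
    print("at",P.round(1),np.round(st["ee_rot"],2),"n",n,"turn",w.round(3))
    for i in range(n):
        sh=np.round(Q.inv().apply(D/n)/10,2); t=np.round(w/n,3); print([*map(float,sh),*map(float,t)]); Q=Q*R.from_rotvec(w/n)
def down(yaw): return R.from_euler('xyz',[180,0,yaw],degrees=True)
E
python3 -c "
from h import *
plan([485,200,170],down(77.4))"
```

```text
at [196.5 540.4 228. ] [180.    -0.   160.02] n 13 turn [ 0.    -0.     1.442]
[-2.98, -1.7, 0.45, 0.0, -0.0, 0.111]
[-3.15, -1.36, 0.45, 0.0, -0.0, 0.111]
[-3.28, -1.0, 0.45, 0.0, -0.0, 0.111]
[-3.37, -0.64, 0.45, 0.0, -0.0, 0.111]
[-3.42, -0.26, 0.45, 0.0, -0.0, 0.111]
[-3.43, 0.12, 0.45, 0.0, -0.0, 0.111]
[-3.4, 0.5, 0.45, 0.0, -0.0, 0.111]
[-3.32, 0.87, 0.45, 0.0, -0.0, 0.111]
[-3.2, 1.24, 0.45, 0.0, -0.0, 0.111]
[-3.05, 1.58, 0.45, 0.0, -0.0, 0.111]
[-2.85, 1.91, 0.45, 0.0, -0.0, 0.111]
[-2.62, 2.21, 0.45, 0.0, -0.0, 0.111]
[-2.36, 2.49, 0.45, 0.0, -0.0, 0.111]
```

>>> {"name": "step_arm", "arguments": {"plan": [-3.0,-1.7,0.45,0,0,0.111,-3.15,-1.35,0.45,0,0,0.111,-3.3,-1.0,0.45,0,0,0.111,-3.35,-0.65,0.45,0,0,0.111,-3.4,-0.25,0.45,0,0,0.111], "hand": 9.1, "newtons": 30}}

```text
time_s: 1.32
ee_pos: [308.2, 408.5, 205.4]
ee_rot: [180.0, -0.0, 127.9]
force: [0.7, 0.4, 0.2]
gripper_width: 91.2
gripper_force: 0.0
```

>>> {"name": "step_arm", "arguments": {"plan": [-3.4,0.1,0.45,0,0,0.111,-3.4,0.5,0.45,0,0,0.111,-3.3,0.85,0.45,0,0,0.111,-3.2,1.25,0.45,0,0,0.111,-3.05,1.6,0.45,0,0,0.111]}}

```text
time_s: 1.73
ee_pos: [418.9, 277.5, 183.0]
ee_rot: [180.0, -0.0, 96.1]
force: [0.7, 0.2, -0.2]
gripper_width: 91.1
gripper_force: 0.0
```

>>> {"name": "step_arm", "arguments": {"plan": [-2.85,1.9,0.45,0,0,0.111,-2.6,2.2,0.45,0,0,0.111,-2.35,2.5,0.45,0,0,0.111,0,0,0,0,0,0]}}

```text
time_s: 2.07
ee_pos: [487.6, 196.6, 168.7]
ee_rot: [179.9, 0.1, 76.9]
force: [0.0, 0.2, -0.3]
gripper_width: 91.1
gripper_force: 0.0
```

```bash
python3 - <<'E'
from h import *
p=viewer.grab_frame("wrist"); save(p,"w1.png",None,1.4)
print(p["position"],sensors.state()["ee_pos"])
for t,z in(("plate",0),("keyhole",0),("handle",38)):
    for d in viewer.pinpoint(t,p): print(t,np.round(d["location"],1),round(d["score"],2),onz(p,d["location"],z).round(1))
m=cv2.inRange(cv2.cvtColor(p["img"],cv2.COLOR_RGB2HSV),(20,130,90),(36,255,255))
for c in cv2.findContours(m,cv2.RETR_EXTERNAL,cv2.CHAIN_APPROX_NONE)[0]:
    if cv2.contourArea(c)>2000:
        r=cv2.minAreaRect(np.array([onz(p,q[0],4)[:2] for q in c],np.float32)); print(c[:,0].min(0),c[:,0].max(0),np.round(r[0],1),np.round(r[1],1),round(r[2],2))
plan([488.8,198.3,33],down(77.4))
E
```

```text
[505.87068701 279.2007811  324.54881137] [485.80428493 198.54694228 168.96746953]
plate [60.2 24.4] 0.9 [354.8 368.9   0. ]
plate [235.5 176.7] 0.6 [468.8 204.2   0. ]
keyhole [239.3 176.9] 0.97 [472.4 203.2   0. ]
keyhole [63.4 15.1] 0.58 [360.2 375.    0. ]
handle [254.4 186.8] 0.87 [487.  200.5  38. ]
[240 350] [511 374] [575.9 -47.3] [ 34.5 319.4] 76.86
[162 126] [303 228] [467.  202.7] [101.8 132. ] 77.16
[13  0] [108  91] [352.3 356.4] [74.4 79. ] 67.87
at [483.9 201.2 169.5] [-1.7997e+02 -2.0000e-02  7.7400e+01] n 4 turn [-0. -0.  0.]
[-0.04, 0.14, 3.41, -0.0, -0.0, 0.0]
[-0.04, 0.14, 3.41, -0.0, -0.0, 0.0]
[-0.04, 0.14, 3.41, -0.0, -0.0, 0.0]
[-0.04, 0.14, 3.41, -0.0, -0.0, 0.0]
```

View pics/w1.png

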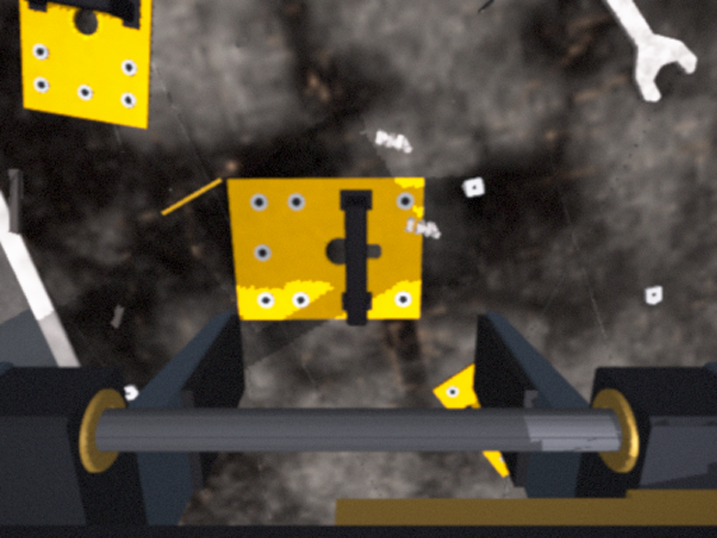

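The wrist view shows the large plate at (325,250), with its black bar at (355,255) and the keyhole slot pointing along +x. The fingers straddle it, so I go down and grip.

>>> {"name": "step_arm", "arguments": {"plan": [-0.05,0.1,3.6,0,0,0,-0.05,0.1,3.6,0,0,0,-0.05,0.1,3.3,0,0,0,-0.05,0.06,2.2,0,0,0,0,0,0.95,0,0,0]}}

```text
time_s: 2.68
ee_pos: [484.7, 198.4, 30.3]
ee_rot: [-179.7, 0.2, 77.5]
force: [-0.5, 0.1, 0.4]
gripper_width: 91.0
gripper_force: 0.0
```

>>> {"name": "step_arm", "arguments": {"plan": [0,0,0,0,0,0,0,0,0,0,0,0,0,0,0,0,0,0,0,0,0,0,0,0,0,0,0,0,0,0], "hand": 0, "newtons": 40}}

```text
time_s: 3.1
ee_pos: [488.3, 198.4, 34.4]
ee_rot: [179.9, -0.1, 77.4]
force: [0.6, -0.1, -0.8]
gripper_width: 60.7
gripper_force: 0.0
```

>>> {"name": "step_arm", "arguments": {"plan": [0,0,0,0,0,0,0,0,0,0,0,0,0,0,0,0,0,0]}}

```text
time_s: 3.35
ee_pos: [487.6, 197.9, 33.3]
ee_rot: [180.0, -0.0, 77.3]
force: [-0.2, 0.4, -0.6]
gripper_width: 40.3
gripper_force: 0.0
```

>>> {"name": "step_arm", "arguments": {"plan": [0,0,0,0,0,0,0,0,0,0,0,0,0,0,0,0,0,0,0,0,0,0,0,0,0,0,0,0,0,0]}}

```text
time_s: 3.77
ee_pos: [487.1, 197.9, 32.9]
ee_rot: [-180.0, 0.0, 77.3]
force: [-0.9, 0.4, 1.7]
gripper_width: 13.6
gripper_force: 40.0
```

```bash
python3 -c "
from h import *
s=sensors.state();print(s['gripper_width'],s['gripper_force'],s['force'],s['ee_pos'],s['ee_rot'])"
```

```text
13.610887574714898 40.00026226043701 [-0.93755275  0.43555401  1.73096874] [487.14551011 197.85965411  32.8581735 ] [-1.79955482e+02  1.28155844e-02  7.73291226e+01]
```

```bash
cat >> h.py <<'E'
TP=np.array([20,-.3,32.9])
def face():
    f=np.load("face.npy"); return f[:3],R.from_euler('z',f[3])*R.from_euler('y',-30,degrees=True),f[4]
def tgt(x,y,z):
    o,F,b=face(); return o+F.apply(np.array([x,y,z])+TP), F*R.from_euler('z',90,degrees=True)*R.from_euler('x',180,degrees=True)
def where():
    o,F,b=face(); st=sensors.state(); Q=R.from_euler('xyz',st["ee_rot"],degrees=True)
    PR=F.inv()*Q*(R.from_euler('z',90,degrees=True)*R.from_euler('x',180,degrees=True)).inv()
    x=F.inv().apply(np.array(st["ee_pos"])-o)-PR.apply(TP); fo=F.inv().apply(st["force"])
    print("plate in face",x.round(2),"rot deg",np.degrees(PR.as_rotvec()).round(2),"F(face)",fo.round(1),"w",round(st["gripper_width"],1),"t",st["time_s"]); return x
E
python3 -c "
from h import *
t,r=tgt(58.7,0,60);print(t)
plan([495,180,170],down(77.33))
import h
_s=sensors.state
h.sensors=type('S',(),{'state':staticmethod(lambda:{**_s(),'ee_pos':np.array([495,180,170.])})})
plan(t,r)"
```

```text
[ 568.3775372  -165.83022576  177.72670668]
at [487.1 197.9  32.9] [-1.7996e+02  1.0000e-02  7.7330e+01] n 4 turn [-0.001  0.    -0.   ]
[-0.39, 0.29, -3.43, -0.0, 0.0, -0.0]
[-0.39, 0.29, -3.43, -0.0, 0.0, -0.0]
[-0.39, 0.29, -3.43, -0.0, 0.0, -0.0]
[-0.39, 0.29, -3.43, -0.0, 0.0, -0.0]
at [495. 180. 170.] [-1.7996e+02  1.0000e-02  7.7330e+01] n 9 turn [-0.524  0.031 -0.116]
[-3.57, 1.64, -0.09, -0.058, 0.003, -0.013]
[-3.59, 1.59, -0.0, -0.058, 0.003, -0.013]
[-3.61, 1.55, 0.07, -0.058, 0.003, -0.013]
[-3.63, 1.49, 0.15, -0.058, 0.003, -0.013]
[-3.65, 1.43, 0.22, -0.058, 0.003, -0.013]
[-3.67, 1.37, 0.29, -0.058, 0.003, -0.013]
[-3.69, 1.31, 0.36, -0.058, 0.003, -0.013]
[-3.71, 1.24, 0.42, -0.058, 0.003, -0.013]
[-3.72, 1.16, 0.47, -0.058, 0.003, -0.013]
```

>>> {"name": "step_arm", "arguments": {"plan": [0,0,-1.0,0,0,0,0,0,-2.5,0,0,0,-0.4,0.3,-3.4,0,0,0,-0.6,0.4,-3.4,0,0,0,-0.6,0.5,-3.4,0,0,0]}}

```text
time_s: 4.18
ee_pos: [494.9, 179.3, 171.4]
ee_rot: [-179.9, 0.0, 77.4]
force: [1.0, 0.7, -3.1]
gripper_width: 13.9
gripper_force: 40.0
```

>>> {"name": "step_arm", "arguments": {"plan": [-2.5,1.2,0,-0.04,0.002,-0.009,-3.55,1.6,0,-0.058,0.003,-0.013,-3.6,1.55,0.05,-0.058,0.003,-0.013,-3.6,1.5,0.15,-0.058,0.003,-0.013,-3.65,1.45,0.2,-0.058,0.003,-0.013]}}

```text
time_s: 4.6
ee_pos: [533.8, -1.9, 173.4]
ee_rot: [164.3, -0.3, 81.0]
force: [0.5, -0.1, -3.1]
gripper_width: 13.6
gripper_force: 40.0
```

>>> {"name": "step_arm", "arguments": {"plan": [-3.65,1.4,0.3,-0.058,0.003,-0.013,-3.7,1.3,0.35,-0.058,0.003,-0.013,-3.7,1.25,0.4,-0.058,0.003,-0.013,-2.5,0.8,0.3,-0.04,0.002,-0.01,0,0,0,0,0,0]}}

```text
time_s: 5.02
ee_pos: [563.1, -145.8, 175.6]
ee_rot: [152.1, 0.2, 83.4]
force: [0.6, 0.1, -2.3]
gripper_width: 13.9
gripper_force: 40.0
```

```bash
python3 -c "
from h import *
where();t,r=tgt(58.7,0,60);plan(t,r,2)
p=viewer.grab_frame('wrist');save(p,'w2.png',None,1.4)
s=viewer.grab_frame('side')
save(s,'s2.png',(180,160,310,260),6)
for n,q in(('w',p),('s',s),('t',viewer.grab_frame('top'))):
  for k in('keyhole','handle','slot_low'): print(n,k,[(np.round(d['location'],1).tolist(),round(d['score'],2)) for d in viewer.pinpoint(k,q)])
"
```

```text
plate in face [50.1  19.24 62.6 ] rot deg [-0.51  2.13 -0.52] F(face) [-0.6  0.1 -2.3] w 13.9 t 5.0167
at [ 563.1 -145.8  175.6] [152.12   0.19  83.44] n 2 turn [-0.037  0.009 -0.009]
[-0.96, 0.38, 0.09, -0.019, 0.004, -0.005]
[-0.96, 0.38, 0.09, -0.019, 0.004, -0.005]
w keyhole [([230.8, 234.9], 0.97)]
w handle [([255.9, 266.3], 0.72)]
w slot_low [([209.6, 223.4], 0.75)]
s keyhole [([251.8, 212.6], 0.93), ([194.7, 172.0], 0.58), ([253.7, 218.3], 0.55), ([243.4, 213.0], 0.49)]
s handle [([246.1, 199.2], 0.88), ([193.6, 164.8], 0.6), ([251.6, 211.1], 0.43)]
s slot_low [([250.5, 239.7], 0.94)]
t keyhole [([337.5, 188.4], 0.94), ([144.7, 272.7], 0.61), ([257.6, 194.5], 0.58)]
t handle [([348.0, 191.3], 0.88), ([249.8, 197.7], 0.64), ([144.2, 270.7], 0.64)]
t slot_low []
```

View pics/w2.png

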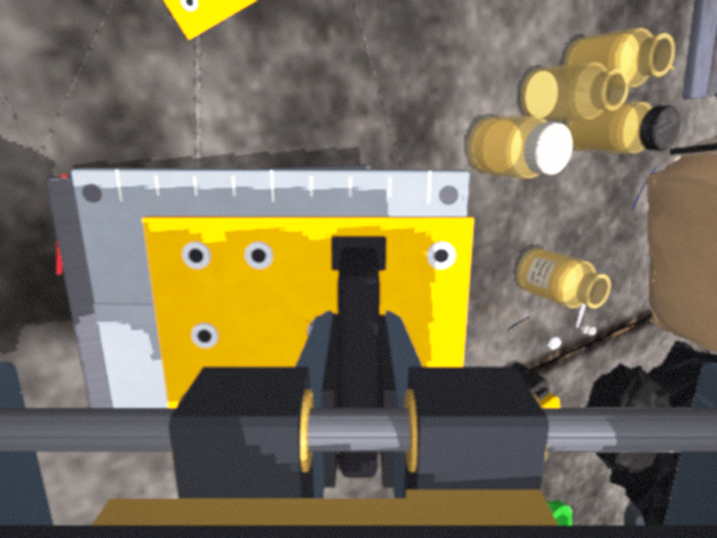

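View pics/s2.png

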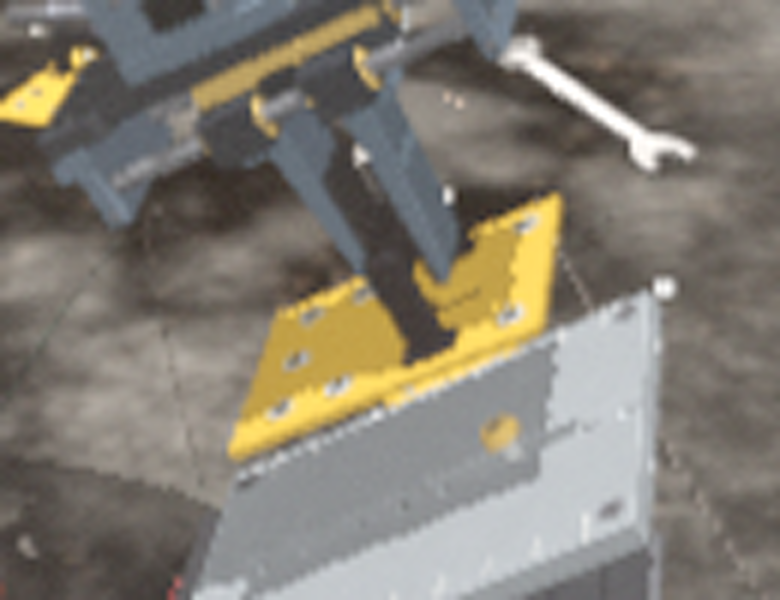

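The template hangs square in the gripper, over the board, and in the side crop the bolt head is still clear at (499,433). I hover lower, then check the plate corners against prediction.

>>> {"name": "step_arm", "arguments": {"plan": [-0.7,0.3,0.1,-0.018,0.004,-0.004,-0.7,0.3,0.1,-0.019,0.005,-0.005,-0.5,0.15,0.5,0,0,0,0,0,1.0,0,0,0,0,0,0.5,0,0,0]}}

```text
time_s: 6.03
ee_pos: [579.9, -162.3, 159.3]
ee_rot: [150.1, -0.1, 84.4]
force: [-0.3, -0.3, -3.0]
gripper_width: 13.8
gripper_force: 40.0
```

>>> {"name": "step_arm", "arguments": {"plan": [0,0,0,0,0,0,0,0,0,0,0,0]}}

```text
time_s: 6.2
ee_pos: [579.6, -161.7, 159.5]
ee_rot: [150.1, -0.1, 84.5]
force: [-0.6, 0.8, -3.8]
gripper_width: 13.9
gripper_force: 40.0
```

```bash
cat > chk.py <<'E'
from h import *
from scipy.optimize import least_squares
o,F,b=face(); st=sensors.state(); x=where()
Q=R.from_euler('xyz',st["ee_rot"],degrees=True); PR=Q*(R.from_euler('z',90,degrees=True)*R.from_euler('x',180,degrees=True)).inv()
P0=np.array(st["ee_pos"])-PR.apply(TP)
t,r=tgt(58.7,0,30);plan(t,r,1)
for n in("side","top"):
    p=viewer.grab_frame(n)
    m=cv2.inRange(cv2.cvtColor(p["img"],cv2.COLOR_RGB2HSV),(18,130,70),(36,255,255))
    k=cv2.morphologyEx(m,cv2.MORPH_CLOSE,np.ones((3,3)))
    c0=proj(p,P0); pr=np.array([proj(p,P0+PR.apply([a,b_,c])) for a in(-65,65) for b_ in(-50,50) for c in(0,4)],np.float32)
    lo,hi=pr.min(0)-8,pr.max(0)+8
    mm=np.zeros_like(k); y0,y1,x0,x1=int(lo[1]),int(hi[1]),int(lo[0]),int(hi[0]); mm[y0:y1,x0:x1]=k[y0:y1,x0:x1]
    cs=max(cv2.findContours(mm,cv2.RETR_EXTERNAL,cv2.CHAIN_APPROX_NONE)[0],key=cv2.contourArea)
    hp=cv2.convexHull(pr).reshape(-1,2); ho=cv2.convexHull(cs).reshape(-1,2)
    print(n,"pred bbox",hp.min(0).round(1),hp.max(0).round(1),"obs",ho.min(0),ho.max(0))
    print(" pred",hp.round(1).tolist()); print(" obs",cv2.approxPolyDP(ho,1.5,True).reshape(-1,2).tolist())
    if n=="side": save(p,"s3.png",(180,160,310,260),6)
E
python3 chk.py
```

```text
plate in face [58.81  5.34 38.94] rot deg [0.25 0.13 0.22] F(face) [-2.5  0.7 -3. ] w 13.9 t 6.2
at [ 579.6 -161.7  159.5] [ 1.5013e+02 -1.0000e-01  8.4460e+01] n 1 turn [-0.002 -0.004  0.004]
[-0.53, -0.02, 0.89, -0.002, -0.004, 0.004]
side pred bbox [226.4 200. ] [280.2 247.1] obs [227 201] [280 247]
 pred [[280.20001220703125, 201.3000030517578], [278.70001220703125, 224.39999389648438], [227.3000030517578, 247.10000610351562], [226.39999389648438, 245.8000030517578], [232.8000030517578, 221.6999969482422], [279.3999938964844, 200.0]]
 obs [[280, 202], [277, 225], [227, 246], [235, 215], [278, 201]]
top pred bbox [321.7 160. ] [369.5 211.1] obs [322 160] [348 208]
 pred [[369.5, 163.60000610351562], [359.8999938964844, 211.10000610351562], [321.8999938964844, 208.10000610351562], [321.70001220703125, 207.5], [329.29998779296875, 160.0], [369.0, 163.10000610351562]]
 obs [[347, 161], [348, 167], [340, 207], [323, 207], [330, 160]]
```

View pics/s3.png

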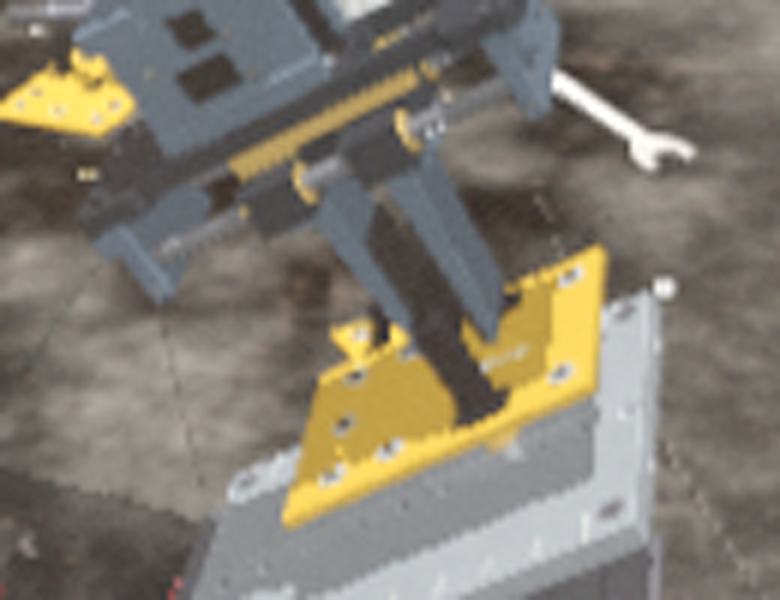

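Predicted plate corners match the picture to about 1 px. I centre across the slope and go down to just above the bolt head.

>>> {"name": "step_arm", "arguments": {"plan": [-0.25,0,0.4,0,0,0,-0.28,0,0.5,-0.002,-0.004,0.004,0,0,0.7,0,0,0,0,0,0.5,0,0,0,0,0,0,0,0,0]}}

```text
time_s: 6.72
ee_pos: [589.5, -168.3, 140.8]
ee_rot: [150.0, -0.0, 84.1]
force: [-0.5, -0.1, -4.0]
gripper_width: 13.5
gripper_force: 40.0
```

>>> {"name": "step_arm", "arguments": {"plan": [0,0,0,0,0,0]}}

```text
time_s: 6.8
ee_pos: [589.5, -168.4, 141.6]
ee_rot: [150.0, -0.0, 84.1]
force: [0.8, 0.1, -2.9]
gripper_width: 13.5
gripper_force: 40.0
```

```bash
python3 -c "
from h import *
where()"
```

```text
plate in face [59.14 -0.37 18.08] rot deg [-0.01 -0.03 -0.02] F(face) [-0.8  0.2 -2.9] w 13.5 t 6.8
```

Descend in small steps, watching the force.

>>> {"name": "step_arm", "arguments": {"plan": [0,0,0.2,0,0,0,0,0,0.15,0,0,0,0,0,0.15,0,0,0,0,0,0,0,0,0]}}

```text
time_s: 7.13
ee_pos: [592.1, -168.6, 137.9]
ee_rot: [149.9, 0.0, 84.1]
force: [0.3, 0.9, -3.5]
gripper_width: 14.0
gripper_force: 40.0
```

>>> {"name": "step_arm", "arguments": {"plan": [0,0,0.15,0,0,0,0,0,0,0,0,0]}}

```text
time_s: 7.3
ee_pos: [592.9, -168.7, 136.6]
ee_rot: [149.9, 0.0, 84.1]
force: [-0.0, 1.1, -2.8]
gripper_width: 13.9
gripper_force: 40.0
```

>>> {"name": "step_arm", "arguments": {"plan": [0,0,0.1,0,0,0,0,0,0,0,0,0]}}

```text
time_s: 7.47
ee_pos: [593.3, -168.7, 135.8]
ee_rot: [149.9, 0.0, 84.1]
force: [-1.1, 1.1, -2.8]
gripper_width: 14.0
gripper_force: 40.0
```

```bash
python3 -c "
from h import *
where()"
```

```text
plate in face [59.52 -0.36 11.06] rot deg [-0.02 -0.09 -0.01] F(face) [-2.5  1.  -1.9] w 14.0 t 7.4667
```

>>> {"name": "step_arm", "arguments": {"plan": [0,0,0.15,0,0,0,0,0,0,0,0,0]}}

```text
time_s: 7.63
ee_pos: [594.1, -168.9, 134.4]
ee_rot: [149.9, 0.0, 84.1]
force: [-0.6, 0.4, -3.5]
gripper_width: 13.6
gripper_force: 40.0
```

>>> {"name": "step_arm", "arguments": {"plan": [0,0,0.15,0,0,0,0,0,0,0,0,0]}}

```text
time_s: 7.8
ee_pos: [595.1, -169.3, 133.2]
ee_rot: [149.9, 0.0, 84.1]
force: [0.9, -0.4, -3.2]
gripper_width: 14.0
gripper_force: 40.0
```

```bash
python3 -c "
from h import *
where()"
```

```text
plate in face [59.86 -0.72  7.95] rot deg [-0.05 -0.13 -0.01] F(face) [-0.8 -0.4 -3.2] w 14.0 t 7.8
```

>>> {"name": "step_arm", "arguments": {"plan": [0,0,0.2,0,0,0,0,0,0.1,0,0,0,0,0,0,0,0,0]}}

```text
time_s: 8.05
ee_pos: [596.5, -169.4, 131.3]
ee_rot: [149.8, 0.0, 84.1]
force: [-3.6, -0.4, 1.8]
gripper_width: 13.8
gripper_force: 40.0
```

>>> {"name": "step_arm", "arguments": {"plan": [0,0,0.15,0,0,0,0,0,0,0,0,0]}}

```text
time_s: 8.22
ee_pos: [596.6, -169.3, 131.2]
ee_rot: [149.8, 0.0, 84.1]
force: [-12.0, 1.6, 12.8]
gripper_width: 13.7
gripper_force: 40.0
```

>>> {"name": "step_arm", "arguments": {"plan": [0,0,0.1,0,0,0,0,0,0,0,0,0]}}

```text
time_s: 8.38
ee_pos: [596.6, -169.3, 131.2]
ee_rot: [149.8, 0.0, 84.2]
force: [-18.7, 1.6, 20.0]
gripper_width: 13.5
gripper_force: 40.0
```

```bash
python3 -c "
from h import *
where()"
```

```text
plate in face [60.24 -0.61  5.42] rot deg [-0.04 -0.22  0.03] F(face) [-6.3 -0.3 26.7] w 13.5 t 8.3833
```

>>> {"name": "step_arm", "arguments": {"plan": [0,0,-0.15,0,0,0,0,0,0,0,0,0]}}

```text
time_s: 8.55
ee_pos: [596.6, -169.3, 131.2]
ee_rot: [149.8, 0.0, 84.1]
force: [-11.8, 1.8, 10.5]
gripper_width: 13.2
gripper_force: 40.0
```

```bash
python3 - <<'E'
from h import *
where()
s=viewer.grab_frame("side"); w=viewer.grab_frame("wrist")
a=cv2.resize(s["img"][190:290,195:300],(560,533),interpolation=cv2.INTER_CUBIC)
# overlay predicted plate bottom near edge for z=0, 5, 13
o,F,b=face()
for z,col in((0,(255,0,0)),(8,(0,0,255))):
    q=[tuple(int(v) for v in ((proj(s,o+F.apply([60+x,-50,z]))-[195,190])*5.333)) for x in(-65,65)]
    cv2.line(a,q[0],q[1],col,1)
W=np.zeros((600,800,3),np.uint8); W[:533,:560]=a; W[:180,560:]=cv2.resize(w["img"],(240,180))
cv2.imwrite("pics/d.png",W[...,::-1])
E
```

```text
plate in face [60.16 -0.62  5.43] rot deg [-0.04 -0.19  0.  ] F(face) [-5.   0.6 15.1] w 13.2 t 8.55
```

View pics/d.png

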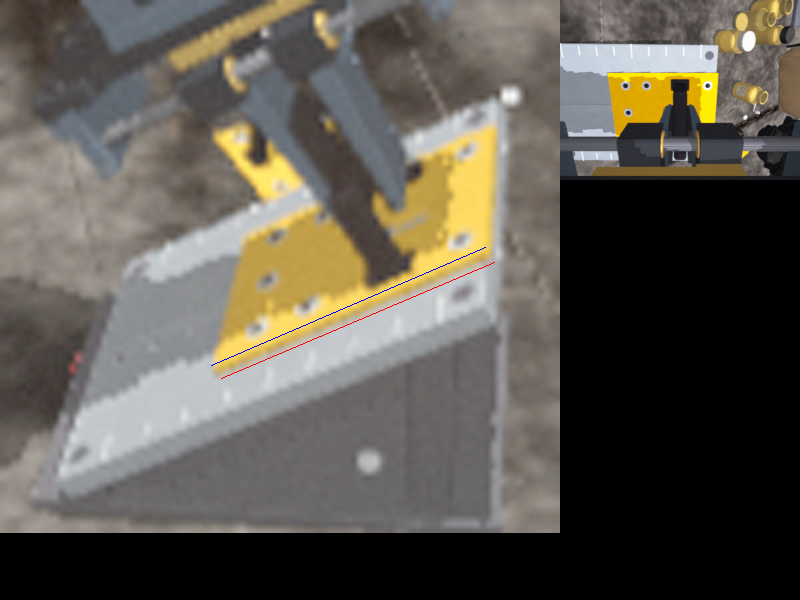

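The side crop shows the template's lower edge (215,378)–(490,258) right on the board surface. There's no gap like the blue 8 mm line, so it lies flat with the head through the hole. I ease off to a light press and start sliding down.

>>> {"name": "step_arm", "arguments": {"plan": [0,0,-0.08,0,0,0,0,0,0,0,0,0]}}

```text
time_s: 8.82
ee_pos: [596.6, -169.3, 131.3]
ee_rot: [149.8, 0.0, 84.1]
force: [-7.6, 1.0, 6.2]
gripper_width: 13.5
gripper_force: 40.0
```

>>> {"name": "step_arm", "arguments": {"plan": [0,-0.2,0,0,0,0,0,-0.2,0,0,0,0,0,-0.2,0,0,0,0,0,0,0,0,0,0]}}

```text
time_s: 9.15
ee_pos: [593.3, -169.5, 129.4]
ee_rot: [149.6, 0.1, 84.1]
force: [-0.3, 0.9, 5.2]
gripper_width: 14.0
gripper_force: 40.0
```

```bash
python3 -c "
from h import *
where()"
```

```text
plate in face [56.6  -1.22  5.43] rot deg [-0.14 -0.41  0.02] F(face) [2.2 0.8 4.7] w 14.0 t 9.15
```

>>> {"name": "step_arm", "arguments": {"plan": [0,-0.25,0,0,0,0,0,-0.25,0,0,0,0,0,-0.25,0,0,0,0,0,-0.25,0,0,0,0,0,0,0,0,0,0]}}

```text
time_s: 9.57
ee_pos: [588.2, -169.3, 127.5]
ee_rot: [149.1, 0.2, 84.0]
force: [5.7, 4.9, 9.2]
gripper_width: 13.6
gripper_force: 40.0
```

```bash
python3 -c "
from h import *
where()"
```

```text
plate in face [51.46 -1.58  6.14] rot deg [-0.23 -0.87 -0.02] F(face) [9.1 5.5 5.3] w 13.6 t 9.5667
```

Side force of 5.5 N in +y suggests the shank touches a corner of the narrow slot. I ease back slightly and shift across.

>>> {"name": "step_arm", "arguments": {"plan": [0,0.3,0,0,0,0,0.1,0,0,0,0,0,0.08,0,0,0,0,0,0,0,0,0,0,0]}}

```text
time_s: 9.9
ee_pos: [587.5, -167.6, 125.9]
ee_rot: [149.6, 0.2, 84.1]
force: [0.6, -0.9, 6.4]
gripper_width: 14.1
gripper_force: 40.0
```

```bash
python3 -c "
from h import *
where();t,r=tgt(50,0,5.4);plan(t,r,1)"
```

```text
plate in face [49.72  0.07  5.37] rot deg [-0.19 -0.43  0.04] F(face) [ 3.8 -0.8  5.2] w 14.1 t 9.9
at [ 587.5 -167.6  125.9] [149.57   0.18  84.09] n 1 turn [0.008 0.003 0.001]
[-0.02, 0.05, 0.01, 0.008, 0.003, 0.001]
```

That freed it. I continue the slide.

>>> {"name": "step_arm", "arguments": {"plan": [0,-0.25,0,0.004,0.003,0,0,-0.25,0,0.004,0,0,0,-0.25,0,0,0,0,0,-0.2,0,0,0,0,0,0,0,0,0,0]}}

```text
time_s: 10.32
ee_pos: [579.0, -166.6, 121.0]
ee_rot: [150.0, 0.0, 84.2]
force: [-0.6, 0.1, 6.2]
gripper_width: 13.8
gripper_force: 40.0
```

```bash
python3 -c "
from h import *
where()"
```

```text
plate in face [39.54  0.28  5.57] rot deg [-0.01  0.05  0.03] F(face) [2.6 0.  5.6] w 13.8 t 10.3167
```

>>> {"name": "step_arm", "arguments": {"plan": [0,-0.25,0,0,0,0,0,-0.25,0,0,0,0,0,-0.25,0,0,0,0,0,-0.25,0,0,0,0,0,0,0,0,0,0]}}

```text
time_s: 10.73
ee_pos: [572.8, -166.2, 117.6]
ee_rot: [149.8, 0.1, 84.1]
force: [6.6, 1.3, 5.4]
gripper_width: 13.3
gripper_force: 40.0
```

```bash
python3 -c "
from h import *
where()"
```

```text
plate in face [3.258e+01 1.000e-02 5.640e+00] rot deg [-0.07 -0.22 -0.02] F(face) [8.3 2.  1.4] w 13.3 t 10.7333
```

The bolt is engaged at about x = 33. I keep pushing it down gently.

>>> {"name": "step_arm", "arguments": {"plan": [0,-0.25,0,0,0,0,0,-0.25,0.02,0,0,0,0,-0.25,0,0,0,0,0,-0.25,0,0,0,0,0,0,0,0,0,0]}}

```text
time_s: 11.15
ee_pos: [565.3, -165.4, 113.3]
ee_rot: [149.7, 0.1, 84.1]
force: [9.8, 3.1, 6.8]
gripper_width: 13.7
gripper_force: 40.0
```

```bash
python3 -c "
from h import *
where()"
```

```text
plate in face [24.03  0.05  5.65] rot deg [-0.09 -0.33  0.01] F(face) [11.6  4.1  1.2] w 13.7 t 11.15
```

>>> {"name": "step_arm", "arguments": {"plan": [0.03,-0.25,0,0,0,0,0.03,-0.25,0.02,0,0,0,0,-0.25,0,0,0,0,0,-0.25,0,0,0,0,0,0,0,0,0,0]}}

```text
time_s: 11.57
ee_pos: [557.0, -164.4, 108.4]
ee_rot: [149.6, 0.1, 84.1]
force: [9.7, 2.9, 8.0]
gripper_width: 13.8
gripper_force: 40.0
```

```bash
python3 -c "
from h import *
where()"
```

```text
plate in face [14.34  0.18  5.61] rot deg [-0.14 -0.36  0.01] F(face) [12.1  3.9  2.2] w 13.8 t 11.5667
```

>>> {"name": "step_arm", "arguments": {"plan": [0.03,-0.25,0,0,0,0,0.03,-0.25,0,0,0,0,0,-0.2,0,0,0,0,0,-0.2,0,0,0,0,0,0,0,0,0,0]}}

```text
time_s: 11.98
ee_pos: [549.3, -163.4, 104.0]
ee_rot: [149.6, 0.1, 84.0]
force: [9.8, 1.7, 8.2]
gripper_width: 13.6
gripper_force: 40.0
```

```bash
python3 -c "
from h import *
where()"
```

```text
plate in face [5.43 0.35 5.61] rot deg [-0.18 -0.37 -0.01] F(face) [12.4  2.7  2.3] w 13.6 t 11.9833
```

>>> {"name": "step_arm", "arguments": {"plan": [0,-0.2,0,0,0,0,0,-0.15,0,0,0,0,0,0,0,0,0,0]}}

```text
time_s: 12.23
ee_pos: [546.3, -163.1, 102.2]
ee_rot: [149.6, 0.1, 84.1]
force: [9.5, 1.8, 8.5]
gripper_width: 13.9
gripper_force: 40.0
```

>>> {"name": "step_arm", "arguments": {"plan": [0,-0.15,0,0,0,0,0,0,0,0,0,0]}}

```text
time_s: 12.4
ee_pos: [545.0, -162.9, 101.5]
ee_rot: [149.6, 0.1, 84.1]
force: [9.4, 1.7, 8.7]
gripper_width: 14.0
gripper_force: 40.0
```

```bash
python3 -c "
from h import *
where()"
```

```text
plate in face [0.41 0.39 5.6 ] rot deg [-0.17 -0.35 -0.  ] F(face) [12.3  2.7  3. ] w 14.0 t 12.4
```

Force is still steady, so the stop isn't reached yet.

>>> {"name": "step_arm", "arguments": {"plan": [0,-0.15,0,0,0,0,0,0,0,0,0,0]}}

```text
time_s: 12.57
ee_pos: [543.7, -162.8, 100.8]
ee_rot: [149.6, 0.1, 84.1]
force: [9.7, 1.1, 8.3]
gripper_width: 13.9
gripper_force: 40.0
```

>>> {"name": "step_arm", "arguments": {"plan": [0,-0.15,0,0,0,0,0,0,0,0,0,0]}}

```text
time_s: 12.73
ee_pos: [543.1, -162.8, 100.4]
ee_rot: [149.6, 0.2, 84.0]
force: [12.0, 2.4, 8.8]
gripper_width: 13.9
gripper_force: 40.0
```

>>> {"name": "step_arm", "arguments": {"plan": [0,-0.15,0,0,0,0,0,0,0,0,0,0]}}

```text
time_s: 12.9
ee_pos: [543.0, -162.8, 100.5]
ee_rot: [149.5, 0.2, 84.0]
force: [15.2, 4.3, 8.5]
gripper_width: 13.8
gripper_force: 40.0
```

```bash
python3 -c "
from h import *
where()"
```

```text
plate in face [-1.79  0.3   5.7 ] rot deg [-0.2  -0.53 -0.01] F(face) [17.   5.8  0. ] w 13.8 t 12.9
```

At x ≈ -1.8 (by estimate) it stopped and the force is rising, so this is the lower stop. I relax and release.

>>> {"name": "step_arm", "arguments": {"plan": [0.05,0.3,0,0.006,0,0,0,0.1,0.03,0,0,0,0,0,0,0,0,0]}}

```text
time_s: 13.15
ee_pos: [543.4, -162.4, 100.3]
ee_rot: [150.1, 0.1, 84.1]
force: [4.7, -0.2, 9.2]
gripper_width: 13.8
gripper_force: 40.0
```

```bash
python3 -c "
from h import *
where()"
```

```text
plate in face [-1.86  0.83  5.55] rot deg [-0.16  0.1  -0.01] F(face) [8.7 0.3 5.6] w 13.8 t 13.15
```

>>> {"name": "step_arm", "arguments": {"plan": [0,0,0,0,0,0,0,0,0,0,0,0,0,0,0,0,0,0,0,0,0,0,0,0,0,0,0,0,0,0], "hand": 5}}

```text
time_s: 13.57
ee_pos: [538.5, -159.4, 95.7]
ee_rot: [150.8, -0.2, 84.2]
force: [0.3, -0.7, 0.2]
gripper_width: 44.5
gripper_force: 0.0
```

>>> {"name": "step_arm", "arguments": {"plan": [0,0,-0.5,0,0,0,0,0,-1.5,0,0,0,0,0,-2.5,0,0,0,0,0,-3.5,0,0,0,0,0,-3.5,0,0,0]}}

```text
time_s: 13.98
ee_pos: [481.7, -154.0, 197.0]
ee_rot: [150.9, -0.1, 84.2]
force: [0.6, 0.9, 0.7]
gripper_width: 50.4
gripper_force: 0.0
```

>>> {"name": "step_arm", "arguments": {"plan": [0,0,-3,0,0,0,3.5,0,-2,0,0,0,4,0,0,0,0,0,4,0,0,0,0,0,4,0,0,0,0,0]}}

```text
time_s: 14.4
ee_pos: [473.2, -5.3, 241.8]
ee_rot: [150.6, -0.1, 84.1]
force: [-0.3, -0.1, -1.2]
gripper_width: 49.9
gripper_force: 0.0
```

>>> {"name": "step_arm", "arguments": {"plan": [4,0,0,0,0,0,4,0,0,0,0,0,2,0,0,0,0,0,0,0,0,0,0,0]}}

```text
time_s: 14.73
ee_pos: [484.1, 95.4, 241.2]
ee_rot: [150.7, -0.2, 84.5]
force: [0.1, -0.6, 0.3]
gripper_width: 49.8
gripper_force: 0.0
```

```bash
python3 - <<'E'
from h import *
print(sensors.state()["ee_pos"],sensors.state()["force"])
s=viewer.grab_frame("side"); t=viewer.grab_frame("top")
W=np.zeros((400,800,3),np.uint8)
W[:,:400]=cv2.resize(s["img"][195:295,195:295],(400,400),interpolation=cv2.INTER_CUBIC)
W[:,400:]=cv2.resize(t["img"][145:240,295:390],(400,400),interpolation=cv2.INTER_CUBIC)
cv2.imwrite("pics/e.png",W[...,::-1])
m=cv2.inRange(cv2.cvtColor(t["img"],cv2.COLOR_RGB2HSV),(20,130,90),(36,255,255))
o,F,b=face(); q=F.apply([0,0,1])
for c in cv2.findContours(m,cv2.RETR_EXTERNAL,cv2.CHAIN_APPROX_NONE)[0]:
    if cv2.contourArea(c)<500: continue
    pts=[]
    for u in c:
        a,d=ray(t,u[0]); X=a+d*(((o+4*q-a)@q)/(d@q)); pts.append(F.inv().apply(X-o)[:2])
    r=cv2.minAreaRect(np.array(pts,np.float32)); print(np.round(r[0],1),np.round(r[1],1),round(r[2],2))
E
```

```text
[484.12973105  95.37425593 241.2184296 ] [ 0.14483875 -0.55133551  0.34716286]
[-287.4  533.1] [110.9 109.8] 70.15
[-0.9  0.2] [130.2  99.8] 0.23
[  1.4 215.2] [80.7 98.5] 31.34
[183.5 690. ] [ 85.5 113.7] 20.62
```

View pics/e.png

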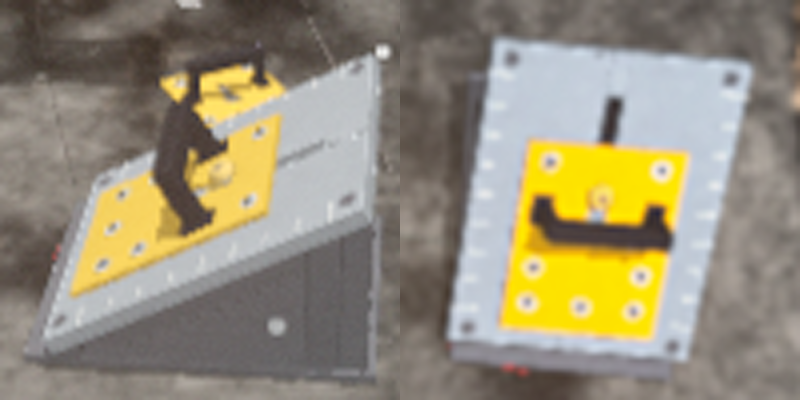

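The template lies flat and straight, about 1 mm from home. The bolt head at (220,175) in the side crop and (600,198) in the top crop is locked in the narrow end. I hand it in.

```bash
python3 -c "
from h import *
print(env.job_done())"
```

```text
the job is handed in; nothing more can be done
None
```

The template is pressed over the bolt head, slid down to the lower stop and released; it lies flat and straight about 1 mm from home by the top camera. I handed the job in at about 15 s; it returned no verdict.

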